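# Pistons from the wash rack to the build rack, in cylinder order

## Task

The four pistons have drained; move them from the steel wash rack onto the posts of the wooden build rack, keeping their cylinder order as counted from the yellow end of each rack: the piston nearest the yellow end of the wash rack goes on the post nearest the yellow end of the build rack, and so on down the row. The build rack stands turned about, so mind which end is yellow. Set each piston down gently, crown up and fully seated over its post, and let none fall over.

Things in the scene. Friction and masses are not known exactly. Their poses are not given: they have to be found in the camera images.
- piston_red: Loose aluminium engine piston, crown up, red paint mark (17 mm across) in the middle of its flat crown. Diameter 48, height 42, about 110 g. Its hollow skirt, 42 inside diameter and 22 deep, drops over a post. Origin: centre of its underside (the skirt's lower edge), z up. Yaw is arbitrary and does not matter. Grip across the diameter from above.
- piston_blue: Loose aluminium engine piston, crown up, blue paint mark (17 mm across) in the middle of its flat crown. Diameter 48, height 42, about 110 g. Its hollow skirt, 42 inside diameter and 22 deep, drops over a post. Origin: centre of its underside (the skirt's lower edge), z up. Yaw is arbitrary and does not matter. Grip across the diameter from above.
- piston_green: Loose aluminium engine piston, crown up, green paint mark (17 mm across) in the middle of its flat crown. Diameter 48, height 42, about 110 g. Its hollow skirt, 42 inside diameter and 22 deep, drops over a post. Origin: centre of its underside (the skirt's lower edge), z up. Yaw is arbitrary and does not matter. Grip across the diameter from above.
- piston_black: Loose aluminium engine piston, crown up, black paint mark (17 mm across) in the middle of its flat crown. Diameter 48, height 42, about 110 g. Its hollow skirt, 42 inside diameter and 22 deep, drops over a post. Origin: centre of its underside (the skirt's lower edge), z up. Yaw is arbitrary and does not matter. Grip across the diameter from above.
- wash_post_red: Fixed wash-rack post on which the red-marked piston stands at the start; its place in the row varies. Dark steel disc, diameter 56, 3 thick, with a round-topped pin, diameter 16, rising 18 above the disc (inside the skirt; the disc's rim shows around the piston). Origin: centre of the disc's underside; the piston's underside rests 3 above it.
- wash_post_blue: Fixed wash-rack post on which the blue-marked piston stands at the start; its place in the row varies. Dark steel disc, diameter 56, 3 thick, with a round-topped pin, diameter 16, rising 18 above the disc (inside the skirt; the disc's rim shows around the piston). Origin: centre of the disc's underside; the piston's underside rests 3 above it.
- wash_post_green: Fixed wash-rack post on which the green-marked piston stands at the start; its place in the row varies. Dark steel disc, diameter 56, 3 thick, with a round-topped pin, diameter 16, rising 18 above the disc (inside the skirt; the disc's rim shows around the piston). Origin: centre of the disc's underside; the piston's underside rests 3 above it.
- wash_post_black: Fixed wash-rack post on which the black-marked piston stands at the start; its place in the row varies. Dark steel disc, diameter 56, 3 thick, with a round-topped pin, diameter 16, rising 18 above the disc (inside the skirt; the disc's rim shows around the piston). Origin: centre of the disc's underside; the piston's underside rests 3 above it.
- wash_rack: Fixed stainless draining rack, 66 wide (x), 336 long (y), bar top 24 high, end blocks 40 high: yellow at its +y end (robot's left), dark grey at -y. Its four posts, on x = 0 at y = +99, +33, -33, -99 (first to fourth from the yellow end), carry the pistons. Origin: centre of underside, on the table; its x within 0.15 rad of the world's.
- build_rack: Fixed pale beech rack, 66 wide (x), 336 long (y), empty; end blocks 40 high: yellow at its +y end (robot's right, as it stands turned about), dark wood at -y. Four posts on x = 0 at y = +99, +33, -33, -99 (first to fourth from yellow): grey disc, diameter 56, top face at z = 27 (where a seated piston's origin lies), white pin, diameter 16, 18 taller. Origin: centre of underside.
There are look-alikes about, which are no part of the job. What is shaped like the piston_blue but turquoise is not meant. What is shaped like the piston_red but turquoise is not meant.

How it is judged:
By the outcome, as a careful person would: the job done as asked, in the order asked, and still so for the second after the job is handed in, with the robot touching nothing.
It also fails if it takes over 102 s, if anything falls off the work surface, if the arm or the gripper's body presses on something with over 40 N, if the wrist force passes 120 N, or if a joint passes its speed limit or range.

## Robot

A 6-joint arm with a two-finger parallel gripper is mounted at the origin on the work surface. World frame = base frame: x ahead of the robot, y to its left, z up, the work surface at z = 0. Lengths are in mm, angles in rad, forces in N, time in s.
With the tool pointing down it reaches from about 275 to 750 mm from the base axis. Payload 10.2 kg.
Tool frame: the origin (TCP) lies at the very end of the fingers, on their centre line; the grasp point (between the pads) lies 19 mm behind it; z points along the fingers, y is the line along which they close (so a half turn about z gives the same grasp; the last joint's range is limited). The gripper opens to 85 mm and grips with 20 to 120 N. Pads are 22 mm wide; open, the fingers measure 114 mm over their backs; the gripper's body (76 mm by 85 mm) begins 54 mm behind the grasp point. The pads swing forward as they close: fully open they stand 13 mm farther back than shut.
Start: joints at [0.901, 0.313, 1.498, -0, 1.331, -0.223], TCP at [226.856, 473.463, 199.194] pointing down, gripper open.
Joint ranges: [-2.94, 2.94], [-0.97, 2.17], [0.19, 2.56], [-1.23, 4.37], [0.02, 3.11], [-2.88, 2.88]. Speed limits (rad/s): [2.39, 2.39, 3.01, 3.14, 3.14, 3.14].

## Interface

Orientations are given as a unit quaternion [w, x, y, z].
In Python, from rig import * gives the robot as it stands. The module is installed in compiled form; this text tells all that it offers.
- The arm moves only by the shell command python3 -m crank 'ROWS' [FORCE]. ROWS is JSON, a list that holds one entry, the list of rows, each a list of 7 numbers: the shift along the tool's x, y, z in units of 25 mm (1.0 is 25 mm), then the turn, a rotation vector about the tool's x, y, z in units of 8 degrees (1.0 is 8 degrees), then the finger opening in mm, from 0 to 85.4. A call has exactly 8 rows; each row shifts and turns the commanded pose from where the row before left it, along the tool's axes as they then stand; what a row does not reach is not made up. A row lasts 1/10 s, in which the tool goes at most 50 mm and 8.59 degrees, less where a joint would pass 70% of its speed; a pose out of reach is approached as far as the arm can. A call is refused whole if a number of a shift passes 1 or a number of a turn 1, either way. A call with a gripper value outside its range is refused whole. The fingers move at their own pace and stop on an object; FORCE is the grip in N (left out, the last holds). Time passes only in rows, so rows that do not move let the fingers close, or fill a call up. It gives the time, the measured TCP pose, the force, the opening and the grip force at its end, in the units of the state.
- sense(): the state, without advancing time (a new reading comes with each control period).
- capture(name): name is "scene" or "side" or "wrist"; returns the picture (400x640x3 uint8, blue, green, red); there is no depth.
- camera_model(name): a dict with "fx", "fy", "cx", "cy" (pixels), "k1" (the pictures are not rectified: a ray, as slopes to the right and down, at radius r is drawn at 1 + k1 r^2 times it, then the intrinsics apply), "world_from_camera" (4x4, takes a point from camera to world coordinates); the wrist camera has in their place "T_tool_cam" (4x4, takes a point from camera to tool coordinates, whose origin is the TCP and whose axes are the flange's). Camera axes: x right, y up, looking along -z (the intrinsics and any distortion apply to the point x, -y, -z); pixel columns grow to the right and rows downward; lengths in mm; the calibration is good to about 2 mm. A picture is of the moment at which its call begins: read the wrist's pose just before it. camera_model takes no time and is no camera call.
- finish_job(): hands the job in; it is judged then, once.
The state is a dict: "time_s": time; "joints": joint angles; "dq": joint speeds; "tau": joint torques, N m; "eef_pos": TCP position; "ee_rot": TCP orientation; "force": force on the tool from outside, world axes, zero at the start; "wrist_torque": the same for the moment, N m; "grip_width": opening from 0.0 (shut) to 1.0 (fully open); "grip_force": force on a finger pad.
Only numpy, scipy, OpenCV 4.12 (cv2) and the standard library are available. Lean on these libraries where they do the work, as an engineer would, in place of code of your own. Each camera call takes 0.05 s, during which the arm holds its last target. There are 200 camera calls.

## Working session

There is one attempt and no reset: what is moved stays moved. The work goes in short steps, Python scripts to look and compute and a shell command to move; the robot and the scene stay as the last step left them, time stands still between calls to the robot, and variables do not carry over. Pictures are saved under pics/ and viewed, at most 14 in all, crops included, and the job is handed in when it is done.

```bash
mkdir -p pics
python3 - <<'E'
from rig import *
import cv2
s=sense();print(s)
for n in ("scene","side","wrist"):
    cv2.imwrite(f"pics/{n}0.png",capture(n));print(n,camera_model(n))
E
```

```text
{'time_s': 0.0, 'joints': array([ 9.00611478e-01,  3.13444490e-01,  1.49841960e+00,  7.28297500e-06,
        1.33098967e+00, -2.23426302e-01]), 'dq': array([ 0.0010412 , -0.00219211,  0.00040342, -0.00098667,  0.00043264,
       -0.00040571]), 'tau': array([-9.93792710e-04, -4.12267792e+01, -2.59744477e+01, -1.90213964e-04,
        4.16349736e-03,  1.59654468e-05]), 'eef_pos': array([226.66211659, 473.23149785, 198.64449733]), 'ee_rot': array([-2.75643901e-04,  2.21526997e-01,  9.75154035e-01, -5.67126058e-04]), 'force': array([-0.08536335,  0.1786908 ,  0.08710598]), 'wrist_torque': array([-0.01542398,  0.00389002, -0.04330433]), 'grip_force': 0.0, 'grip_width': 0.999869641029162}
scene {'fx': 390.98232175057063, 'fy': 390.98232175057063, 'cx': 319.98050148704016, 'cy': 194.51710534393848, 'k1': -0.0066422619083659085, 'world_from_camera': array([[-3.77941957e-01, -7.74640805e-01,  5.07041912e-01,
         9.15078993e+02],
       [ 9.25819060e-01, -3.18795014e-01,  2.03048779e-01,
         1.70376313e+02],
       [ 4.35256359e-03,  5.46169720e-01,  8.37663233e-01,
         6.4489230
[... 389 characters left out ...]
777e-01,
         3.69740346e+02],
       [-5.76984791e-03,  6.59426592e-01,  7.51746819e-01,
         5.45280881e+02],
       [ 0.00000000e+00,  0.00000000e+00,  0.00000000e+00,
         1.00000000e+00]])}
wrist {'fx': 302.07966743773716, 'fy': 302.07966743773716, 'cx': 320.9853445671643, 'cy': 195.78138041659804, 'k1': 0.017153457186912982, 'T_tool_cam': array([[-3.92460616e-04,  9.47588108e-01,  3.19494326e-01,
         8.21763787e+01],
       [ 9.99999871e-01,  2.69296651e-04,  4.29673553e-04,
         9.29612165e-01],
       [ 3.21114797e-04,  3.19494453e-01, -9.47588092e-01,
        -1.73290399e+02],
       [ 0.00000000e+00,  0.00000000e+00,  0.00000000e+00,
         1.00000000e+00]])}
```

View pics/scene0.png

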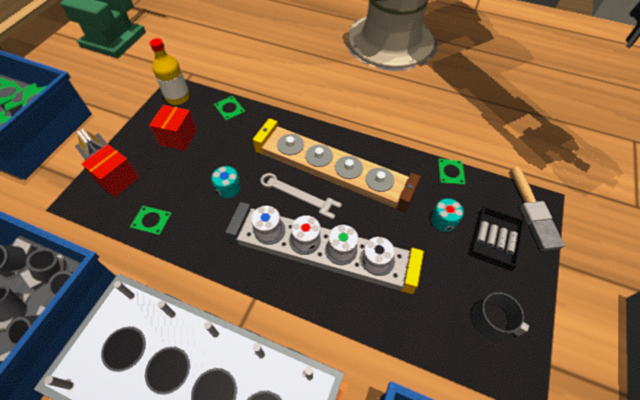

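View pics/side0.png

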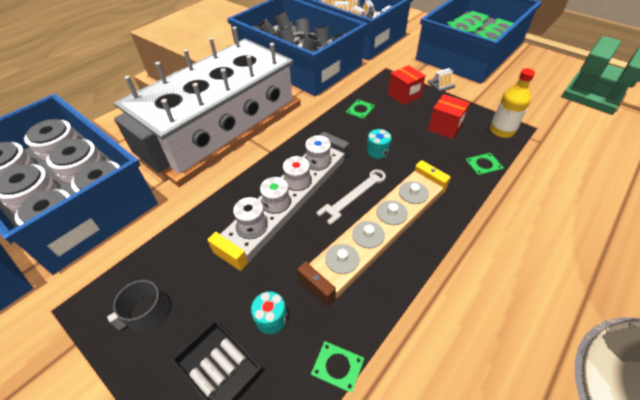

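View pics/wrist0.png

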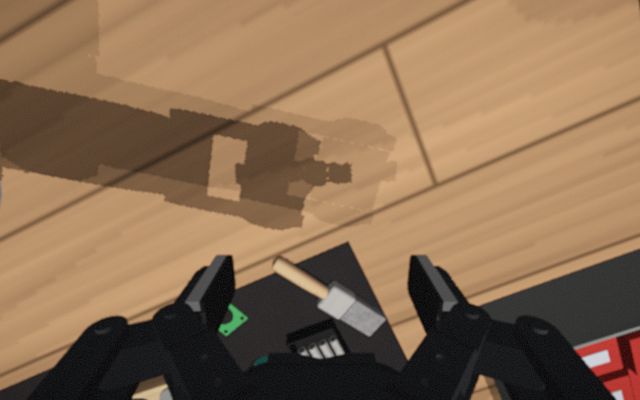

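The scene view shows the wash rack with its yellow end at (412,270). From there the pistons are black (379,251), green (343,237), red (305,229) and blue (266,218). The build rack's yellow end is at (266,134), with posts 1–4 at (290,143), (318,154), (348,167) and (379,179).

Possible mix-ups, by scene pixel:
- **Turquoise decoy, blue mark:** (226,181), rejected.
- **Turquoise decoy, red mark:** (448,212), rejected.
- **Bin pistons:** grey ones at the left edge (10,270), rejected.

I choose the four silver pistons standing on the steel rack.

```bash
cat > h.py <<'E'
import numpy as np,cv2
from rig import *
from scipy.spatial.transform import Rotation as R
def T_wc(n,s=None):
    m=camera_model(n)
    if n!="wrist": return m,m["world_from_camera"]
    w,x,y,z=s["ee_rot"];T=np.eye(4);T[:3,:3]=R.from_quat([x,y,z,w]).as_matrix();T[:3,3]=s["eef_pos"]
    return m,T@m["T_tool_cam"]
def cast(n,px,z,s=None):
    m,T=T_wc(n,s);K=np.array([[m["fx"],0,m["cx"]],[0,m["fy"],m["cy"]],[0,0,1]])
    u=cv2.undistortPoints(np.array([[px]],float),K,np.array([m["k1"],0,0,0,0]))[0,0]
    d=T[:3,:3]@np.array([u[0],-u[1],-1]);o=T[:3,3]
    return (o+d*(z-o[2])/d[2])[:2]
def blob(img,mask,px,r):
    """centroid of the largest blob of mask within r of px"""
    win=np.zeros(mask.shape,np.uint8);cv2.circle(win,tuple(map(int,px)),r,255,-1)
    n,_,st,c=cv2.connectedComponentsWithStats(cv2.bitwise_and(mask,win))
    i=1+np.argmax(st[1:,4]);return c[i],st[i,4]
def cmask(img,col):
    h=cv2.cvtColor(img,cv2.COLOR_BGR2HSV)
    if col=="red": return cv2.inRange(h,(0,110,60),(9,255,255))|cv2.inRange(h,(170,110,60),(180,255,255))
    return cv2.inRange(h,*{"blue":((100,110,50),(130,255,255)),"green":((45,100,50),(80,255,255)),
     "black":((0,0,0),(180,255,75)),"yellow":((22,130,80),(34,255,255))}[col])
E
python3 - <<'E'
from h import *
P={"scene":dict(black=(379,250),green=(343,238),red=(305,228),blue=(266,217)),
"side":dict(black=(249,205),green=(274,188),red=(296,166),blue=(318,143))}
for n in P:
    im=cv2.imread(f"pics/{n}0.png")
    for c,p in P[n].items():
        b,a=blob(im,cmask(im,c),p,8); print(n,c,b.round(1),a,cast(n,b,69).round(1))
B={"scene":[(290,140.5),(319,151.5),(349,164),(380,177)],"side":[(414,187),(393,207.5),(369,231),(342.5,257)]}
for n in B:
    for p in B[n]: print(n,p,cast(n,p,45).round(1))
a=cv2.imread("pics/scene0.png")[110:300,200:460]
b=cv2.imread("pics/side0.png")[120:310,205:465]
cv2.imwrite("pics/c1.png",cv2.vconcat([cv2.resize(a,None,fx=1.5*1.05,fy=1.5*1.05,interpolation=2),cv2.resize(b,None,fx=1.5*1.05,fy=1.5*1.05,interpolation=2)]))
E
```

```text
scene black [379.  249.2] 50 [627.7 158.7]
scene green [343.  236.6] 59 [628.5  96.9]
scene red [305.3 227.1] 62 [635.9  32.6]
scene blue [264.8 217. ] 54 [644.2 -38.4]
side black [247.6 207.8] 28 [627.7 158.3]
side green [273.5 186. ] 36 [629.6  96.2]
side red [295.6 164.5] 37 [636.6  32.1]
side blue [317.5 142.6] 22 [645.3 -39.8]
scene (290, 140.5) [454.8 -79.9]
scene (319, 151.5) [458.9 -15.1]
scene (349, 164) [465.5  50.2]
scene (380, 177) [472.3 114.9]
side (414, 187) [447.4 -79.7]
side (393, 207.5) [450.3 -14.6]
side (369, 231) [453.3  52.9]
side (342.5, 257) [456.2 120. ]
```

View pics/c1.png

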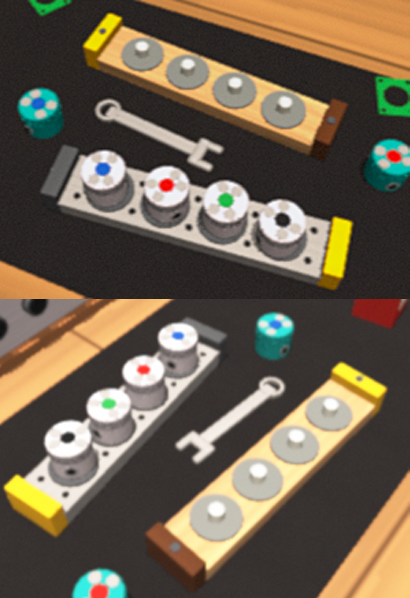

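The crop confirms it: in both views the four pistons on the steel rack are silver, ordered from yellow black, green, red, blue, and the decoys are turquoise. Next I rotate and rise, then go to a viewing pose.

```bash
python3 -m crank '[[[0,0,-0.25,0,0,0.93,85],[0,0,-0.25,0,0,0.93,85],[0,0,-0.25,0,0,0.93,85],[0,0,-0.25,0,0,0.93,85],[0,0,-0.25,0,0,0.93,85],[0,0,-0.25,0,0,0.93,85],[0,0,-0.25,0,0,0.93,85],[0,0,-0.25,0,0,0.93,85]]]' 40
cat >> h.py <<'E'
def go(x,y,z,yaw):
    """print shift in tool axes (units), turn about tool z (units of 8deg) to reach TCP; yaw=tool y axis angle (rad)"""
    s=sense();w,a,b,c=s["ee_rot"];M=R.from_quat([a,b,c,w]).as_matrix()
    d=M.T@(np.array([x,y,z])-s["eef_pos"])/25
    cur=np.arctan2(M[1,1],M[0,1]);t=(cur-yaw+np.pi/2)%np.pi-np.pi/2
    print("t",round(s["time_s"],2),"shift",d.round(2),"turn",round(np.degrees(t)/8,2),"yaw",round(cur,3),"tilt",M[2].round(4),s["eef_pos"].round(1))
E
python3 -c "
from h import *
go(540,0,250,0.083)"
```

```text
time_s: 0.95
eef_pos: [226.8, 473.4, 249.2]
ee_rot: [0.0, 0.678, 0.735, -0.0]
force: [0.4, 0.5, -0.2]
grip_width: 0.994
grip_force: 0.0
t 0.95 shift [-19.87  10.98  -0.03] turn -0.02 yaw 0.08 tilt [-5.e-04 -4.e-04 -1.e+00] [226.8 473.4 249.2]
```

```bash
python3 -m crank '[[[-1,0.55,0,0,0,0,85],[-1,0.55,0,0,0,0,85],[-1,0.55,0,0,0,0,85],[-1,0.55,0,0,0,0,85],[-1,0.55,0,0,0,0,85],[-1,0.55,0,0,0,0,85],[-1,0.55,0,0,0,0,85],[-1,0.55,0,0,0,0,85]]]' >/dev/null
python3 -m crank '[[[-1,0.55,0,0,0,0,85],[-1,0.55,0,0,0,0,85],[-1,0.55,0,0,0,0,85],[-1,0.55,0,0,0,0,85],[-1,0.55,0,0,0,0,85],[-1,0.55,0,0,0,0,85],[-1,0.55,0,0,0,0,85],[-1,0.55,0,0,0,0,85]]]' >/dev/null
python3 -m crank '[[[-0.8,0.45,0,0,0,0,85],[-0.8,0.45,0,0,0,0,85],[-0.8,0.45,0,0,0,0,85],[-0.8,0.45,0,0,0,0,85],[-0.7,0.38,0,0,0,0,85],[0,0,0,0,0,0,85],[0,0,0,0,0,0,85],[0,0,0,0,0,0,85]]]'
python3 - <<'E'
from h import *
import json
s=sense();im=capture("wrist");cv2.imwrite("pics/w1.png",im)
np.savez("w1.npz",**{k:s[k] for k in("eef_pos","ee_rot")});go(540,0,250,.083)
E
```

```text
time_s: 3.35
eef_pos: [542.3, 1.9, 249.2]
ee_rot: [-0.0, 0.676, 0.737, 0.0]
force: [-0.1, 0.4, -0.0]
grip_width: 0.994
grip_force: 0.0
t 3.4 shift [-0.07 -0.1  -0.03] turn 0.02 yaw 0.086 tilt [ 1.e-04  1.e-04 -1.e+00] [542.3   1.9 249.3]
```

View pics/w1.png

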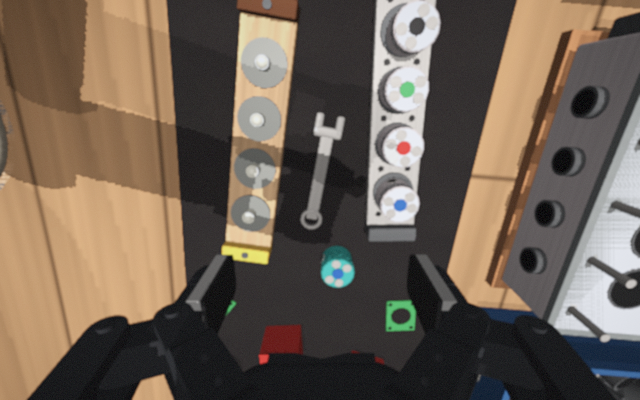

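The wrist view shows build discs at about (264,63), (259,120), (255,171) and (251,213), with yellow at the bottom, and the piston marks at (417,27), (406,89), (403,148) and (399,205).

Run:
```python
from h import *
s=dict(np.load("w1.npz"));im=cv2.imread("pics/w1.png")
pts=[]
for c,p in dict(black=(417,27),green=(406,89),red=(403,148),blue=(399,205)).items():
    b,a=blob(im,cmask(im,c),p,10);print(c,b.round(1),a,cast("wrist",b,69,s).round(1))
h=cv2.cvtColor(im,cv2.COLOR_BGR2HSV);m=cv2.inRange(h,(0,0,55),(180,70,255))
for p in [(251,213),(255,171),(259,120),(264,63)]:
    win=np.zeros(m.shape,np.uint8);cv2.circle(win,p,28,255,-1)
    cs,_=cv2.findContours(m&win,0,2);k=max(cs,key=cv2.contourArea);e=cv2.fitEllipse(cv2.convexHull(k))
    print(np.round(e[0],1),np.round(e[1],1),"disc",cast("wrist",e[0],27,s).round(1))
for p in [(249,216),(253,171),(257,119),(262,61)]: print("pin",cast("wrist",p,45,s).round(1))
for n,L in dict(scene=[(290,143.5),(318.5,155),(348.5,167.3),(379.5,180)],side=[(414,192.5),(392,213),(368,236),(341.5,259)]).items():
    print(n,[cast(n,p,27).round(1).tolist() for p in L])
```

```text
black [420.7  24.7] 24 [632.2 160. ]
green [406.9  89. ] 134 [629.3  97.4]
red [403.1 147.6] 124 [636.5  33.3]
blue [399.8 204.9] 93 [644.7 -37.8]
[251.7 212.2] [38.  43.6] disc [451.9 -80.9]
[254.9 170.6] [40.1 48.3] disc [455.5 -20.4]
[258.6 118.2] [43.9 46.8] disc [459.2  48.4]
[263.9  61. ] [51.2 53. ] disc [464.4 115.5]
pin [452.2 -79.2]
pin [456.7 -16.3]
pin [460.7  49. ]
pin [465.4 113.9]
scene [[448.3, -84.0], [454.0, -18.2], [460.1, 48.5], [466.2, 114.4]]
side [[446.3, -83.9], [451.0, -16.6], [455.0, 51.1], [461.6, 115.0]]
```

```bash
python3 -c "
from h import *
go(627.7,158.7,32,.083)"
```

```text
t 3.4 shift [5.95 3.94 8.69] turn 0.02 yaw 0.086 tilt [ 1.e-04  1.e-04 -1.e+00] [542.3   1.9 249.3]
```

```bash
python3 -m crank '[[[0.75,0.5,0.6,0,0,0,85],[0.75,0.5,0.6,0,0,0,85],[0.75,0.5,0.6,0,0,0,85],[0.75,0.5,0.6,0,0,0,85],[0.75,0.5,0.6,0,0,0,85],[0.75,0.5,0.6,0,0,0,85],[0.75,0.5,0.6,0,0,0,85],[0.7,0.44,0.6,0,0,0,85]]]' >/dev/null
python3 -m crank '[[[0,0,0,0,0,0,85],[0,0,0.8,0,0,0,85],[0,0,0.8,0,0,0,85],[0,0,0.8,0,0,0,85],[0,0,0.6,0,0,0,85],[0,0,0,0,0,0,85],[0,0,0,0,0,0,85],[0,0,0,0,0,0,85]]]' >/dev/null
python3 - <<'E'
from h import *
go(627.7,158.7,32,.083)
s=sense();im=capture("wrist");cv2.imwrite("pics/w2.png",im)
E
```

```text
t 5.0 shift [ 0.04 -0.04  0.94] turn 0.02 yaw 0.085 tilt [-1.0e-04  2.2e-03 -1.0e+00] [628.8 157.7  55.6]
```

View pics/w2.png

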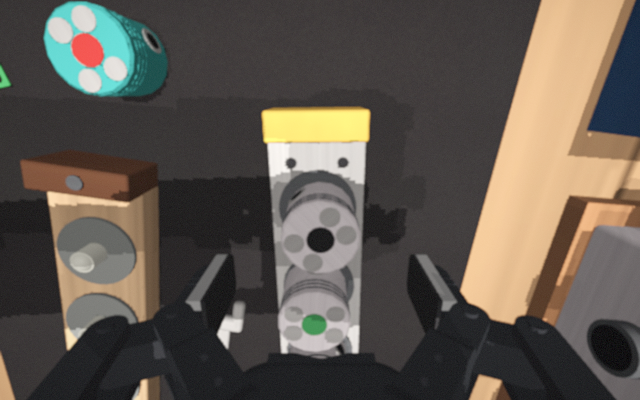

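The wrist view shows the black-marked piston centred between the fingers at (320,240), yellow block beyond it, green behind. I descend and grip.

```bash
python3 -m crank '[[[0,0,0.5,0,0,0,85],[0,0,0.44,0,0,0,85],[0,0,0,0,0,0,85],[0,0,0,0,0,0,44],[0,0,0,0,0,0,44],[0,0,0,0,0,0,44],[0,0,0,0,0,0,44],[0,0,0,0,0,0,44]]]' 40
python3 - <<'E'
from h import *
im=cv2.imread("pics/w2.png");s=sense();s["eef_pos"]=np.array([628.8,157.7,55.6])
b,a=blob(im,cmask(im,"black"),(320,240),14);print(b,a,cast("wrist",b,69,s))
go(464.6,115.8,32,-.067)
E
```

```text
time_s: 5.85
eef_pos: [628.5, 157.7, 31.7]
ee_rot: [0.0, 0.676, 0.737, 0.0]
force: [-1.6, -0.0, 6.0]
grip_width: 0.519
grip_force: 36.6
[320.128 239.68 ] 500 [628.60141831 159.53697683]
t 5.85 shift [-1.11 -6.67 -0.02] turn 1.09 yaw 0.085 tilt [-0.      0.0011 -1.    ] [628.5 157.7  31.7]
```

```bash
python3 -m crank '[[[0,0,-0.1,0,0,0,40],[0,0,-0.3,0,0,0,40],[0,0,-0.5,0,0,0,40],[0,0,-0.6,0,0,0,40],[0,0,-0.6,0,0,0,40],[0,0,-0.5,0,0,0,40],[0,0,-0.3,0,0,0,40],[0,0,0,0,0,0,40]]]'
python3 - <<'E'
from h import *
go(451.4,-83.6,102,-.067)
E
```

```text
time_s: 6.65
eef_pos: [628.7, 157.8, 104.6]
ee_rot: [0.001, 0.676, 0.737, 0.001]
force: [-0.1, -0.0, -1.0]
grip_width: 0.52
grip_force: 41.0
t 6.65 shift [-9.02 -7.89  0.09] turn 1.09 yaw 0.085 tilt [-0.      0.0021 -1.    ] [628.7 157.8 104.6]
```

```bash
python3 -m crank '[[[-0.4,-0.35,0,0,0,0,40],[-0.65,-0.57,0,0,0,0,40],[-0.65,-0.57,0,0,0,0,40],[-0.65,-0.57,0,0,0,0,40],[-0.65,-0.57,0,0,0,0,40],[-0.65,-0.57,0,0,0,0,40],[-0.65,-0.57,0,0,0,0,40],[-0.65,-0.57,0,0,0,0,40]]]' >/dev/null
python3 -m crank '[[[-0.65,-0.57,0,0,0,0,40],[-0.65,-0.57,0,0,0,0,40],[-0.65,-0.57,0,0,0,0,40],[-0.65,-0.57,0,0,0,0,40],[-0.65,-0.57,0,0,0,0,40],[-0.5,-0.43,0,0,0,0.35,40],[-0.32,-0.27,0,0,0,0.4,40],[0,0,0,0,0,0.34,40]]]' >/dev/null
python3 - <<'E'
from h import *
go(451.4,-83.6,32,-.067)
E
```

```text
t 8.25 shift [0.03 0.08 2.83] turn -0.03 yaw -0.071 tilt [ 2.0e-04 -1.1e-03 -1.0e+00] [449.5 -84.2 102.8]
```

```bash
python3 -m crank '[[[0,0.08,0.4,0,0,0,40],[0,0,0.6,0,0,0,40],[0,0,0.6,0,0,0,40],[0,0,0.5,0,0,0,40],[0,0,0.4,0,0,0,40],[0,0,0.2,0,0,0,40],[0,0,0.04,0,0,0,40],[0,0,0,0,0,0,40]]]'
python3 - <<'E'
from h import *
go(451.4,-83.6,31.7,-.067)
a=capture("scene")[100:260,180:420];b=capture("side")[130:290,320:560]
cv2.imwrite("pics/p1.png",cv2.resize(cv2.hconcat([a,b]),None,fx=1.65,fy=1.65,interpolation=2))
E
```

```text
time_s: 9.05
eef_pos: [452.6, -83.6, 34.8]
ee_rot: [0.0, 0.73, 0.683, 0.0]
force: [-0.3, -0.2, -1.0]
grip_width: 0.517
grip_force: 41.0
t 9.05 shift [-0.   -0.05  0.12] turn 0.0 yaw -0.067 tilt [-1.e-04  2.e-04 -1.e+00] [452.6 -83.6  34.8]
```

View pics/p1.png

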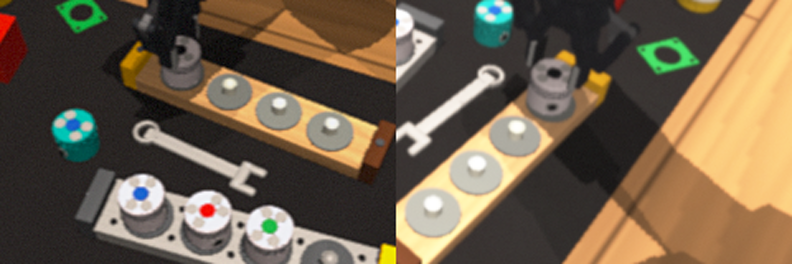

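The picture shows the black piston over post 1, at crop (182,60) in scene and (552,85) in side, next to the yellow block. It is centred and about 3 mm up, so I lower it gently, release and rise.

```bash
python3 -m crank '[[[0,0,0.04,0,0,0,40],[0,0,0.04,0,0,0,40],[0,0,0.03,0,0,0,40],[0,0,0.02,0,0,0,40],[0,0,0,0,0,0,40],[0,0,0,0,0,0,40],[0,0,0,0,0,0,40],[0,0,0,0,0,0,40]]]'
```

```text
time_s: 9.95
eef_pos: [452.5, -83.6, 31.7]
ee_rot: [0.0, 0.73, 0.683, 0.0]
force: [-2.5, 0.8, 5.3]
grip_width: 0.522
grip_force: 42.0
```

```bash
python3 -m crank '[[[0,0,0,0,0,0,50],[0,0,0,0,0,0,60],[0,0,0,0,0,0,85],[0,0,0,0,0,0,85],[0,0,0,0,0,0,85],[0,0,-0.3,0,0,0,85],[0,0,-0.6,0,0,0,85],[0,0,-0.6,0,0,0,85]]]' 
python3 -m crank '[[[0,0,-0.6,0,0,0,85],[0,0,-0.6,0,0,0,85],[0,0,-0.2,0,0,0,85],[0,0,0,0,0,0,85],[0,0,0,0,0,0,85],[0,0,0,0,0,0,85],[0,0,0,0,0,0,85],[0,0,0,0,0,0,85]]]' >/dev/null
python3 - <<'E'
from h import *
s=sense();im=capture("wrist");cv2.imwrite("pics/w3.png",im)
for c,z in(("green",69),("red",69),("blue",69)): pass
go(629.2,97.0,104,.083)
E
```

```text
time_s: 10.75
eef_pos: [452.4, -83.6, 69.8]
ee_rot: [-0.0, 0.73, 0.683, -0.0]
force: [0.3, -0.6, 0.1]
grip_width: 0.997
grip_force: 0.0
t 11.6 shift [ 7.68  6.58 -0.01] turn -1.07 yaw -0.067 tilt [ 2.e-04 -5.e-04 -1.e+00] [452.3 -83.5 103.7]
```

View pics/w3.png

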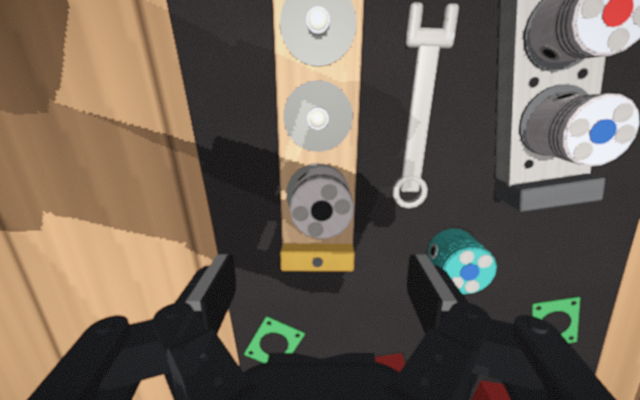

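The wrist view shows the black piston upright on post 1 at (321,210), next to the yellow block. Green is next.

```bash
python3 -m crank '[[[0.6,0.51,0,0,0,0,85],[0.9,0.77,0,0,0,0,85],[0.9,0.77,0,0,0,0,85],[0.9,0.77,0,0,0,0,85],[0.9,0.77,0,0,0,0,85],[0.9,0.77,0,0,0,0,85],[0.9,0.77,0,0,0,0,85],[0.9,0.77,0,0,0,0,85]]]' >/dev/null
python3 -m crank '[[[0.5,0.43,0,0,0,-0.35,85],[0.3,0.25,0,0,0,-0.4,85],[0,0,0,0,0,-0.32,85],[0,0,0,0,0,0,85],[0,0,0,0,0,0,85],[0,0,0,0,0,0,85],[0,0,0,0,0,0,85],[0,0,0,0,0,0,85]]]' >/dev/null
python3 - <<'E'
from h import *
s=sense();im=capture("wrist");m=cmask(im,"green")
n,_,st,c=cv2.connectedComponentsWithStats(m)
for i in range(1,n):
    if st[i,4]>60: print(c[i].round(1),st[i,4],cast("wrist",c[i],69,s).round(1))
go(629.5,97.3,32,.083)
E
```

```text
[22.6  7.9] 657 [443.2 212.8]
[321.2 211.8] 297 [629.7  97.9]
t 13.25 shift [-0.02  0.02  2.88] turn -0.01 yaw 0.082 tilt [-0. -0. -1.] [629.1  97.7 104. ]
```

```bash
python3 -m crank '[[[0,0,0.4,0,0,0,85],[0,0,0.8,0,0,0,85],[0,0,0.8,0,0,0,85],[0,0,0.6,0,0,0,85],[0,0,0.28,0,0,0,85],[0,0,0,0,0,0,85],[0,0,0,0,0,0,40],[0,0,0,0,0,0,40]]]' 40 >/dev/null
python3 -m crank '[[[0,0,0,0,0,0,40],[0,0,0,0,0,0,40],[0,0,0,0,0,0,40],[0,0,-0.1,0,0,0,40],[0,0,-0.3,0,0,0,40],[0,0,-0.6,0,0,0,40],[0,0,-0.6,0,0,0,40],[0,0,-0.6,0,0,0,40]]]'
python3 -m crank '[[[0,0,-0.5,0,0,0,40],[0,0,-0.2,0,0,0,40],[0,0,0,0,0,0,40],[0,0,0,0,0,0,40],[0,0,0,0,0,0,40],[0,0,0,0,0,0,40],[0,0,0,0,0,0,40],[0,0,0,0,0,0,40]]]'
python3 - <<'E'
from h import *
s=sense();im=capture("wrist");b,a=blob(im,cmask(im,"green"),(321,212),25);print(b,a,cast("wrist",b,s["eef_pos"][2]+37,s))
go(455.8,-15.9,104,-.067)
E
```

```text
time_s: 14.85
eef_pos: [629.2, 97.8, 88.6]
ee_rot: [0.0, 0.677, 0.736, 0.0]
force: [0.2, -0.7, 0.6]
grip_width: 0.472
grip_force: 0.0
time_s: 15.65
eef_pos: [629.0, 97.8, 104.3]
ee_rot: [-0.0, 0.677, 0.736, -0.0]
force: [-0.3, -0.4, 0.2]
grip_width: 0.468
grip_force: 0.0
[324.49494949 213.21212121] 297 [628.92986597 125.97784253]
t 15.7 shift [-3.96 -7.28  0.01] turn 1.07 yaw 0.082 tilt [ 0.e+00 -2.e-04 -1.e+00] [629.1  97.8 104.3]
```

The grip missed: the opening is below the piston's diameter and there is no force. I'll take a look.

Run:
```python
from h import *
a=capture("scene")[170:310,210:450];b=capture("side")[120:260,190:430];w=capture("wrist");cv2.imwrite("pics/w4.png",w)
cv2.imwrite("pics/p2.png",cv2.vconcat([cv2.resize(cv2.hconcat([a,b]),(800,233),interpolation=2),cv2.resize(w,(560,350))[:, :].copy() if 0 else cv2.copyMakeBorder(cv2.resize(w,(560,350)),0,0,0,240,0)]))
```

```text
(no output)
```

View pics/p2.png

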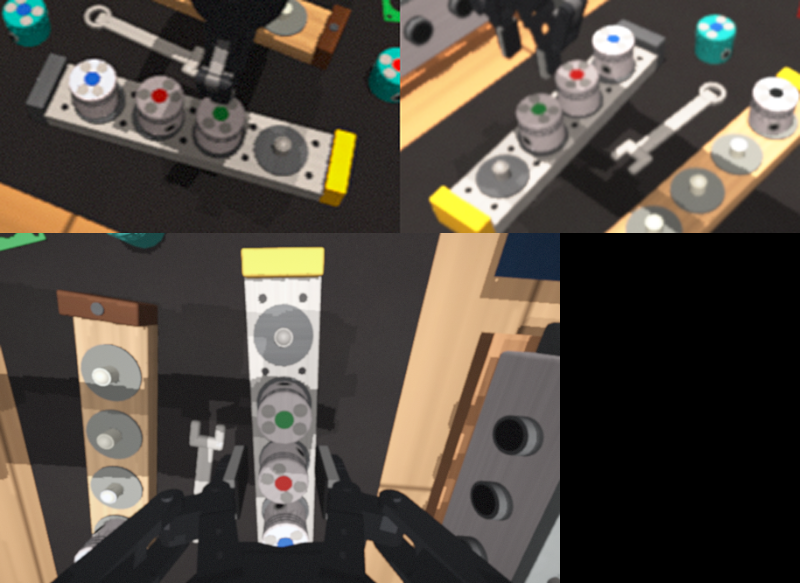

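Green is still upright on its wash post, at (283,420) in the lower panel, and nothing else was disturbed. I'll reopen, remeasure and regrip harder, checking the grip before lifting.

```bash
python3 -m crank '[[[0,0,0,0,0,0,85],[0,0,0,0,0,0,85],[0,0,0,0,0,0,85],[0,0,0,0,0,0,85],[0,0,0,0,0,0,85],[0,0,0,0,0,0,85],[0,0,0,0,0,0,85],[0,0,0,0,0,0,85]]]' 70 >/dev/null
python3 - <<'E'
from h import *
s=sense();im=capture("wrist");b,a=blob(im,cmask(im,"green"),(324,213),25);x=cast("wrist",b,69,s);print(b,a,x)
print([cast(n,blob(i,cmask(i,"green"),p,10)[0],69).round(1) for n,p in(("scene",(343,237)),("side",(274,187))) for i in [capture(n)]])
go(*x,31,.083)
E
```

```text
[324.41077441 213.07070707] 297 [632.17488745  97.05341844]Traceback (most recent call last):
  File "<stdin>", line 3, in <module>
  File "h.py", line 18, in blob
    i=1+np.argmax(st[1:,4]);return c[i],st[i,4]
        ~~~~~~~~~^^^^^^^^^^
    return _wrapfunc(a, 'argmax', axis=axis, out=out, **kwds)
    return bound(*args, **kwds)
ValueError: attempt to get argmax of an empty sequence
```

```bash
python3 -c "
from h import *
go(632.2,97.1,31,.083)"
python3 -m crank '[[[0,0.12,0.4,0,0,0,85],[0,0,0.8,0,0,0,85],[0,0,0.8,0,0,0,85],[0,0,0.6,0,0,0,85],[0,0,0.33,0,0,0,85],[0,0,0,0,0,0,85],[0,0,0,0,0,0,40],[0,0,0,0,0,0,40]]]' 70
python3 -m crank '[[[0,0,0,0,0,0,40],[0,0,0,0,0,0,40],[0,0,0,0,0,0,40],[0,0,0,0,0,0,40],[0,0,0,0,0,0,40],[0,0,0,0,0,0,40],[0,0,0,0,0,0,40],[0,0,0,0,0,0,40]]]'
```

```text
t 16.75 shift [-0.04  0.12  2.94] turn -0.0 yaw 0.082 tilt [-0. -0. -1.] [629.1  97.8 104.4]
time_s: 17.55
eef_pos: [632.7, 98.0, 32.2]
ee_rot: [0.001, 0.677, 0.736, 0.001]
force: [0.5, -0.4, -0.1]
grip_width: 0.684
grip_force: 0.0
time_s: 18.35
eef_pos: [632.8, 98.0, 33.0]
ee_rot: [0.001, 0.677, 0.736, 0.001]
force: [-1.4, 0.1, 7.0]
grip_width: 0.493
grip_force: 69.8
```

```bash
python3 -m crank '[[[0,0,-0.1,0,0,0,40],[0,0,-0.2,0,0,0,40],[0,0,-0.4,0,0,0,40],[0,0,-0.6,0,0,0,40],[0,0,-0.6,0,0,0,40],[0,0,-0.6,0,0,0,40],[0,0,-0.4,0,0,0,40],[0,0,0,0,0,0,40]]]'
python3 - <<'E'
from h import *
s=sense();im=capture("wrist");b,a=blob(im,cmask(im,"green"),(321,240),60);print(b,a,cast("wrist",b,s["eef_pos"][2]+37,s))
go(455.8,-15.9,104,-.067)
E
```

```text
time_s: 19.15
eef_pos: [632.9, 98.0, 105.9]
ee_rot: [0.001, 0.677, 0.736, 0.001]
force: [-0.3, -0.4, -0.8]
grip_width: 0.493
grip_force: 71.0
[320.99514563 263.97411003] 618 [633.30303787  98.03033995]
t 19.2 shift [-3.96 -7.41  0.01] turn 1.07 yaw 0.082 tilt [-1.0e-04  1.3e-03 -1.0e+00] [632.3  98.  104.5]
```

```bash
python3 -m crank '[[[-0.2,-0.38,0,0,0,0,40],[-0.36,-0.67,0,0,0,0,40],[-0.36,-0.67,0,0,0,0,40],[-0.36,-0.67,0,0,0,0,40],[-0.36,-0.67,0,0,0,0,40],[-0.36,-0.67,0,0,0,0,40],[-0.36,-0.67,0,0,0,0,40],[-0.36,-0.67,0,0,0,0,40]]]' >/dev/null
python3 -m crank '[[[-0.36,-0.67,0,0,0,0,40],[-0.36,-0.67,0,0,0,0,40],[-0.32,-0.6,0,0,0,0,40],[-0.2,-0.4,0,0,0,0.35,40],[0,0,0,0,0,0.4,40],[0,0,0,0,0,0.32,40],[0,0,0,0,0,0,40],[0,0,0,0,0,0,40]]]' >/dev/null
python3 - <<'E'
from h import *
go(455.8,-15.9,33,-.067)
E
```

```text
t 20.8 shift [-0.    0.02  2.82] turn 0.01 yaw -0.066 tilt [ 2.e-04 -7.e-04 -1.e+00] [455.4 -15.8 103.4]
```

```bash
python3 -m crank '[[[0,0,0.4,0,0,0,40],[0,0,0.6,0,0,0,40],[0,0,0.6,0,0,0,40],[0,0,0.5,0,0,0,40],[0,0,0.4,0,0,0,40],[0,0,0.2,0,0,0,40],[0,0,0,0,0,0,40],[0,0,0,0,0,0,40]]]'
python3 -m crank '[[[0,0,0.03,0,0,0,40],[0,0,0.03,0,0,0,40],[0,0,0.03,0,0,0,40],[0,0,0.02,0,0,0,40],[0,0,0.02,0,0,0,40],[0,0,0,0,0,0,40],[0,0,0,0,0,0,40],[0,0,0,0,0,0,40]]]'
```

```text
time_s: 21.6
eef_pos: [455.8, -15.9, 36.4]
ee_rot: [0.0, 0.73, 0.683, 0.0]
force: [-0.1, -0.4, -0.1]
grip_width: 0.491
grip_force: 71.1
time_s: 22.4
eef_pos: [455.6, -15.8, 33.1]
ee_rot: [0.0, 0.73, 0.683, 0.0]
force: [-0.7, 0.5, 2.4]
grip_width: 0.492
grip_force: 71.9
```

```bash
python3 -m crank '[[[0,0,0.03,0,0,0,40],[0,0,0,0,0,0,50],[0,0,0,0,0,0,60],[0,0,0,0,0,0,85],[0,0,0,0,0,0,85],[0,0,0,0,0,0,85],[0,0,0,0,0,0,85],[0,0,-0.3,0,0,0,85]]]' 70
python3 -m crank '[[[0,0,-0.6,0,0,0,85],[0,0,-0.6,0,0,0,85],[0,0,-0.6,0,0,0,85],[0,0,-0.6,0,0,0,85],[0,0,-0.2,0,0,0,85],[0,0,0,0,0,0,85],[0,0,0,0,0,0,85],[0,0,0,0,0,0,85]]]' >/dev/null
python3 - <<'E'
from h import *
s=sense();im=capture("wrist");cv2.imwrite("pics/w5.png",im)
for c,p in(("green",(321,211)),("black",(321,290))):
    try: b,a=blob(im,cmask(im,c),p,30 if c=="green" else 10);print(c,b,a,cast("wrist",b,69,s))
    except Exception as e: print(c,e)
go(636.4,33.0,104,.083)
E
```

```text
time_s: 23.2
eef_pos: [455.0, -15.7, 39.3]
ee_rot: [-0.001, 0.73, 0.683, -0.0]
force: [0.7, 0.1, 0.4]
grip_width: 0.991
grip_force: 0.0
green [321.64864865 213.38513514] 296 [455.94766809 -16.85598771]
black [322.57843137 288.06862745] 204 [452.3586333  -81.87405903]
t 24.05 shift [ 2.43  7.1  -0.  ] turn -1.07 yaw -0.067 tilt [ 3.0e-04 -1.2e-03 -1.0e+00] [455.3 -15.8 104.1]
```

```bash
python3 -m crank '[[[0.15,0.5,0,0,0,0,85],[0.28,0.8,0,0,0,0,85],[0.28,0.8,0,0,0,0,85],[0.28,0.8,0,0,0,0,85],[0.28,0.8,0,0,0,0,85],[0.28,0.8,0,0,0,0,85],[0.28,0.8,0,0,0,0,85],[0.28,0.8,0,0,0,0,85]]]' >/dev/null
python3 -m crank '[[[0.2,0.6,0,0,0,0,85],[0.12,0.4,0,0,0,-0.35,85],[0,0,0,0,0,-0.4,85],[0,0,0,0,0,-0.32,85],[0,0,0,0,0,0,85],[0,0,0,0,0,0,85],[0,0,0,0,0,0,85],[0,0,0,0,0,0,85]]]' >/dev/null
python3 - <<'E'
from h import *
s=sense();im=capture("wrist");b,a=blob(im,cmask(im,"red"),(321,212),25);x=cast("wrist",b,69,s);print(b,a,x)
go(*x,32,.083)
E
```

```text
[320.64759036 210.65060241] 332 [636.85648504  33.70619125]
t 25.7 shift [0.03 0.01 2.91] turn -0.01 yaw 0.082 tilt [-0. -0. -1.] [636.7  32.8 104.7]
```

```bash
python3 -m crank '[[[0.03,0,0.4,0,0,0,85],[0,0,0.8,0,0,0,85],[0,0,0.8,0,0,0,85],[0,0,0.6,0,0,0,85],[0,0,0.31,0,0,0,85],[0,0,0,0,0,0,85],[0,0,0,0,0,0,40],[0,0,0,0,0,0,40]]]' 70 >/dev/null
python3 -m crank '[[[0,0,0,0,0,0,40],[0,0,0,0,0,0,40],[0,0,0,0,0,0,40],[0,0,0,0,0,0,40],[0,0,0,0,0,0,40],[0,0,0,0,0,0,40],[0,0,0,0,0,0,40],[0,0,0,0,0,0,40]]]'
```

```text
time_s: 27.3
eef_pos: [639.0, 33.4, 35.3]
ee_rot: [0.003, 0.677, 0.736, 0.002]
force: [0.3, -0.1, 13.9]
grip_width: 0.467
grip_force: 7.1
```

The reading is odd: low grip force and an upward push of 14 N. I'll look before lifting.

Run:
```python
from h import *
a=capture("scene")[170:310,210:410];b=capture("side")[100:240,220:420];w=capture("wrist")
cv2.imwrite("pics/p3.png",cv2.vconcat([cv2.resize(cv2.hconcat([a,b]),(800,280),interpolation=2),cv2.resize(w[150:280,160:480],(800,320),interpolation=2)]))
print(sense())
```

```text
{'time_s': 27.45, 'joints': array([-1.30619669e-01,  7.14406865e-01,  1.31259021e+00,  4.73223346e-05,
        1.10776307e+00, -2.13060575e-01]), 'dq': array([-0.00125623, -0.00061555,  0.00150206,  0.00143815, -0.00196826,
       -0.00050297]), 'tau': array([-1.74866337e-01, -4.70346665e+01, -1.85175151e+01, -4.92818642e-02,
       -9.15269600e-02, -1.35487702e-02]), 'eef_pos': array([638.97486993,  33.37088745,  35.36129059]), 'ee_rot': array([0.00278093, 0.67737089, 0.73563374, 0.00198434]), 'force': array([ 0.63106607, -0.37436019, 13.97935644]), 'wrist_torque': array([-0.01940926,  0.08151317,  0.00256336]), 'grip_force': 7.14543211273849, 'grip_width': 0.470100628159858}
```

View pics/p3.png

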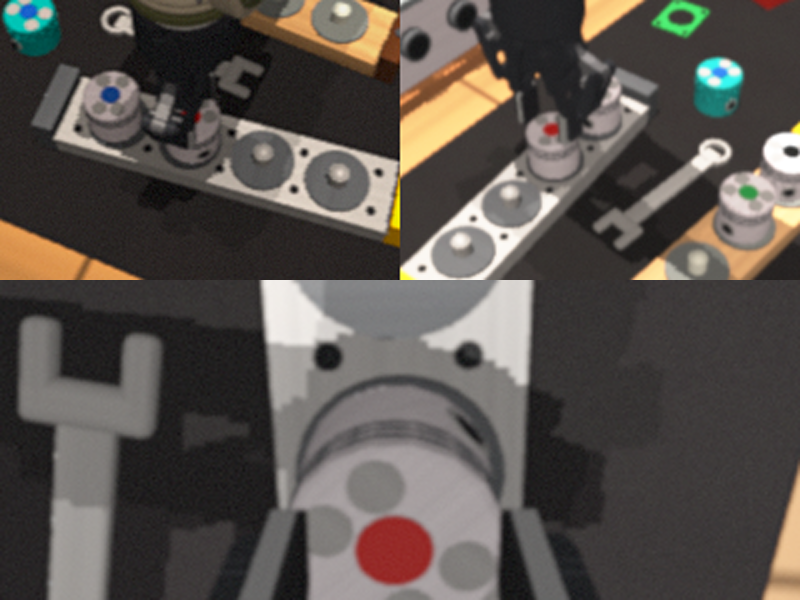

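The piston stands centred between the fingers with red at crop (395,550), but the fingers have crept up it. The pads sit farther back at this opening, so they hold high, near the crown. I'll reopen, go about 4 mm lower, and close again.

```bash
python3 -m crank '[[[0,0,0,0,0,0,50],[0,0,0,0,0,0,60],[0,0,0,0,0,0,85],[0,0,0,0,0,0,85],[0,0,0,0,0,0,85],[0,0,0,0,0,0,85],[0,0,0,0,0,0,85],[0,0,0,0,0,0,85]]]' 50
python3 - <<'E'
from h import *
s=sense();im=capture("wrist");b,a=blob(im,cmask(im,"red"),(321,267),40);x=cast("wrist",b,69,s);print(b,a,x)
go(*x,28,.083)
E
```

```text
time_s: 28.25
eef_pos: [636.7, 33.6, 31.9]
ee_rot: [-0.0, 0.677, 0.736, -0.0]
force: [0.8, -0.8, -0.8]
grip_width: 0.995
grip_force: 0.0
[325.57522124 264.57964602] 678 [639.54867689  33.48847029]
t 28.3 shift [-0.01  0.11  0.16] turn -0.0 yaw 0.082 tilt [ 0. -0. -1.] [636.7  33.6  31.9]
```

```bash
python3 -m crank '[[[0,0.11,0.1,0,0,0,85],[0,0,0.06,0,0,0,85],[0,0,0,0,0,0,85],[0,0,0,0,0,0,44],[0,0,0,0,0,0,44],[0,0,0,0,0,0,44],[0,0,0,0,0,0,44],[0,0,0,0,0,0,44]]]'
python3 -m crank '[[[0,0,0,0,0,0,42],[0,0,0,0,0,0,42],[0,0,0,0,0,0,40],[0,0,0,0,0,0,40],[0,0,0,0,0,0,40],[0,0,0,0,0,0,40],[0,0,0,0,0,0,40],[0,0,0,0,0,0,40]]]'
```

```text
time_s: 29.1
eef_pos: [639.6, 33.8, 28.6]
ee_rot: [0.0, 0.677, 0.736, 0.0]
force: [-2.8, 0.7, 6.3]
grip_width: 0.526
grip_force: 47.7
time_s: 29.9
eef_pos: [639.7, 33.8, 28.7]
ee_rot: [0.0, 0.677, 0.736, 0.0]
force: [-1.2, -0.1, 5.5]
grip_width: 0.525
grip_force: 50.1
```

Solid now. I lift.

```bash
python3 -m crank '[[[0,0,-0.1,0,0,0,40],[0,0,-0.2,0,0,0,40],[0,0,-0.4,0,0,0,40],[0,0,-0.6,0,0,0,40],[0,0,-0.6,0,0,0,40],[0,0,-0.6,0,0,0,40],[0,0,-0.5,0,0,0,40],[0,0,0,0,0,0,40]]]'
python3 - <<'E'
from h import *
s=sense();im=capture("wrist");b,a=blob(im,cmask(im,"red"),(321,264),40);print(b,a,cast("wrist",b,s["eef_pos"][2]+41,s))
go(460.2,49.9,103,-.067)
E
```

```text
time_s: 30.7
eef_pos: [640.5, 33.7, 105.6]
ee_rot: [0.002, 0.677, 0.736, 0.001]
force: [-0.1, -0.4, -1.2]
grip_width: 0.524
grip_force: 51.1
[320.96159317 267.83072546] 703 [640.78274389  33.98532155]
t 30.75 shift [ 1.23 -7.11  0.03] turn 1.07 yaw 0.082 tilt [-4.0e-04  1.8e-03 -1.0e+00] [639.9  33.8 104.1]
```

```bash
python3 -m crank '[[[0.07,-0.4,0,0,0,0,40],[0.13,-0.7,0,0,0,0,40],[0.13,-0.7,0,0,0,0,40],[0.13,-0.7,0,0,0,0,40],[0.13,-0.7,0,0,0,0,40],[0.13,-0.7,0,0,0,0,40],[0.13,-0.7,0,0,0,0,40],[0.13,-0.7,0,0,0,0,40]]]' >/dev/null
python3 -m crank '[[[0.12,-0.7,0,0,0,0,40],[0.1,-0.7,0,0,0,0,40],[0.03,-0.41,0,0,0,0.35,40],[0,0,0,0,0,0.4,40],[0,0,0,0,0,0.32,40],[0,0,0,0,0,0,40],[0,0,0,0,0,0,40],[0,0,0,0,0,0,40]]]' >/dev/null
python3 - <<'E'
from h import *
go(460.2,49.9,28.7,-.067)
E
```

```text
t 32.35 shift [0.   0.02 2.96] turn 0.01 yaw -0.066 tilt [ 0.e+00 -5.e-04 -1.e+00] [459.6  49.9 102.7]
```

```bash
python3 -m crank '[[[0,0.02,0.4,0,0,0,40],[0,0,0.6,0,0,0,40],[0,0,0.6,0,0,0,40],[0,0,0.6,0,0,0,40],[0,0,0.4,0,0,0,40],[0,0,0.23,0,0,0,40],[0,0,0,0,0,0,40],[0,0,0,0,0,0,40]]]'
python3 -m crank '[[[0,0,0.03,0,0,0,40],[0,0,0.03,0,0,0,40],[0,0,0.03,0,0,0,40],[0,0,0.03,0,0,0,40],[0,0,0.03,0,0,0,40],[0,0,0,0,0,0,40],[0,0,0,0,0,0,40],[0,0,0,0,0,0,40]]]'
```

```text
time_s: 33.15
eef_pos: [460.6, 49.8, 32.5]
ee_rot: [0.0, 0.73, 0.683, 0.0]
force: [-0.6, 0.4, -1.5]
grip_width: 0.521
grip_force: 51.2
time_s: 33.95
eef_pos: [460.4, 49.8, 28.7]
ee_rot: [0.0, 0.73, 0.683, 0.0]
force: [-1.7, 0.1, 5.2]
grip_width: 0.525
grip_force: 51.8
```

Seated, with a light 6 N contact. I release, rise and check.

```bash
python3 -m crank '[[[0,0,0,0,0,0,50],[0,0,0,0,0,0,60],[0,0,0,0,0,0,85],[0,0,0,0,0,0,85],[0,0,0,0,0,0,85],[0,0,0,0,0,0,85],[0,0,-0.2,0,0,0,85],[0,0,-0.5,0,0,0,85]]]' 50 >/dev/null
python3 -m crank '[[[0,0,-0.6,0,0,0,85],[0,0,-0.6,0,0,0,85],[0,0,-0.6,0,0,0,85],[0,0,-0.5,0,0,0,85],[0,0,0,0,0,0,85],[0,0,0,0,0,0,85],[0,0,0,0,0,0,85],[0,0,0,0,0,0,85]]]' >/dev/null
python3 - <<'E'
from h import *
s=sense();im=capture("wrist");b,a=blob(im,cmask(im,"red"),(321,211),30);print(b,a,cast("wrist",b,69,s))
b,a=blob(im,cmask(im,"green"),(321,288),15);print(b,a,cast("wrist",b,69,s))
go(644.7,-38.3,104,.083)
E
```

```text
[321.57227139 213.41887906] 339 [460.62243686  49.23179768]
[321.26244344 289.16742081] 221 [455.98498359 -16.36260789]
t 35.6 shift [-3.02  7.61 -0.05] turn -1.07 yaw -0.067 tilt [ 1.e-04 -1.e-03 -1.e+00] [460.   49.8 103. ]
```

```bash
python3 -m crank '[[[-0.2,0.5,0,0,0,0,85],[-0.3,0.75,0,0,0,0,85],[-0.3,0.75,0,0,0,0,85],[-0.3,0.75,0,0,0,0,85],[-0.3,0.75,0,0,0,0,85],[-0.3,0.75,0,0,0,0,85],[-0.3,0.75,0,0,0,0,85],[-0.3,0.75,0,0,0,0,85]]]' >/dev/null
python3 -m crank '[[[-0.3,0.75,0,0,0,0,85],[-0.25,0.66,0,0,0,0,85],[-0.17,0.45,0,0,0,-0.35,85],[0,0,0,0,0,-0.4,85],[0,0,0,0,0,-0.32,85],[0,0,0,0,0,0,85],[0,0,0,0,0,0,85],[0,0,0,0,0,0,85]]]' >/dev/null
python3 - <<'E'
from h import *
s=sense();im=capture("wrist");b,a=blob(im,cmask(im,"blue"),(321,212),30);x=cast("wrist",b,69,s);print(b,a,x)
go(*x,28,.083)
E
```

```text
[320.57741935 211.68387097] 310 [645.06204657 -37.64476004]
t 37.25 shift [0.02 0.01 3.02] turn -0.01 yaw 0.082 tilt [ 0.e+00 -1.e-04 -1.e+00] [645.  -38.2 103.4]
```

```bash
python3 -m crank '[[[0.02,0.05,0.4,0,0,0,85],[0,0,0.8,0,0,0,85],[0,0,0.8,0,0,0,85],[0,0,0.7,0,0,0,85],[0,0,0.32,0,0,0,85],[0,0,0,0,0,0,85],[0,0,0,0,0,0,44],[0,0,0,0,0,0,44]]]' >/dev/null
python3 -m crank '[[[0,0,0,0,0,0,44],[0,0,0,0,0,0,44],[0,0,0,0,0,0,44],[0,0,0,0,0,0,42],[0,0,0,0,0,0,40],[0,0,0,0,0,0,40],[0,0,0,0,0,0,40],[0,0,0,0,0,0,40]]]'
```

```text
time_s: 38.85
eef_pos: [646.8, -37.8, 29.4]
ee_rot: [0.001, 0.677, 0.736, 0.0]
force: [-2.1, -0.8, 5.7]
grip_width: 0.526
grip_force: 50.1
```

```bash
python3 -m crank '[[[0,0,-0.1,0,0,0,40],[0,0,-0.2,0,0,0,40],[0,0,-0.4,0,0,0,40],[0,0,-0.6,0,0,0,40],[0,0,-0.6,0,0,0,40],[0,0,-0.6,0,0,0,40],[0,0,-0.5,0,0,0,40],[0,0,0,0,0,0,40]]]'
python3 - <<'E'
from h import *
s=sense();im=capture("wrist");b,a=blob(im,cmask(im,"blue"),(321,264),40);print(b,a,cast("wrist",b,s["eef_pos"][2]+40,s))
go(464.6,115.8,103,-.067)
E
```

```text
time_s: 39.65
eef_pos: [647.3, -37.9, 105.7]
ee_rot: [0.002, 0.677, 0.736, 0.001]
force: [-0.2, -0.5, -1.6]
grip_width: 0.521
grip_force: 51.2
[320.95814649 265.7309417 ] 669 [647.53290479 -37.01898935]
t 39.7 shift [ 6.72 -6.75  0.03] turn 1.07 yaw 0.082 tilt [-6.0e-04  1.8e-03 -1.0e+00] [646.6 -37.7 104. ]
```

```bash
python3 -m crank '[[[0.4,-0.4,0,0,0,0,40],[0.65,-0.65,0,0,0,0,40],[0.65,-0.65,0,0,0,0,40],[0.65,-0.65,0,0,0,0,40],[0.65,-0.65,0,0,0,0,40],[0.65,-0.65,0,0,0,0,40],[0.65,-0.65,0,0,0,0,40],[0.65,-0.65,0,0,0,0,40]]]' >/dev/null
python3 -m crank '[[[0.65,-0.65,0,0,0,0,40],[0.65,-0.65,0,0,0,0,40],[0.45,-0.5,0,0,0,0.35,40],[0,0,0,0,0,0.4,40],[0,0,0,0,0,0.32,40],[0,0,0,0,0,0,40],[0,0,0,0,0,0,40],[0,0,0,0,0,0,40]]]' >/dev/null
python3 - <<'E'
from h import *
go(464.6,115.8,29.2,-.067)
E
```

```text
t 41.3 shift [0.02 0.02 2.94] turn 0.01 yaw -0.066 tilt [-0.e+00 -5.e-04 -1.e+00] [464.2 115.3 102.7]
```

```bash
python3 -m crank '[[[0.02,0.02,0.4,0,0,0,40],[0,0,0.6,0,0,0,40],[0,0,0.6,0,0,0,40],[0,0,0.6,0,0,0,40],[0,0,0.4,0,0,0,40],[0,0,0.2,0,0,0,40],[0,0,0,0,0,0,40],[0,0,0,0,0,0,40]]]'
python3 -m crank '[[[0,0,0.03,0,0,0,40],[0,0,0.03,0,0,0,40],[0,0,0.03,0,0,0,40],[0,0,0.03,0,0,0,40],[0,0,0.03,0,0,0,40],[0,0,0,0,0,0,40],[0,0,0,0,0,0,40],[0,0,0,0,0,0,40]]]'
```

```text
time_s: 42.1
eef_pos: [465.1, 115.8, 33.3]
ee_rot: [0.0, 0.73, 0.683, 0.0]
force: [0.5, 0.2, -0.3]
grip_width: 0.527
grip_force: 51.3
time_s: 42.9
eef_pos: [464.9, 115.9, 29.4]
ee_rot: [0.0, 0.73, 0.683, 0.0]
force: [-3.2, -0.2, 4.3]
grip_width: 0.522
grip_force: 51.9
```

```bash
python3 -m crank '[[[0,0,0,0,0,0,50],[0,0,0,0,0,0,60],[0,0,0,0,0,0,85],[0,0,0,0,0,0,85],[0,0,0,0,0,0,85],[0,0,0,0,0,0,85],[0,0,-0.2,0,0,0,85],[0,0,-0.5,0,0,0,85]]]' >/dev/null
python3 -m crank '[[[0,0,-0.6,0,0,0,85],[0,0,-0.8,0,0,0,85],[0,0,-0.8,0,0,0,85],[0,0,-0.8,0,0,0,85],[0,0,-0.8,0,0,0,85],[0,0,-0.5,0,0,0,85],[0,0,0,0,0,0,85],[0,0,0,0,0,0,85]]]'
python3 - <<'E'
from h import *
a=capture("scene")[90:250,190:450];b=capture("side")[150:310,270:530];w=capture("wrist")
cv2.imwrite("pics/end.png",cv2.vconcat([cv2.resize(cv2.hconcat([a,b]),(780,240),interpolation=2),cv2.copyMakeBorder(cv2.resize(w,(560,350)),0,0,0,220,0)]))
s=sense();b,_=blob(w,cmask(w,"blue"),(321,200),60);print(b,cast("wrist",b,69,s))
E
```

```text
time_s: 44.5
eef_pos: [464.6, 115.9, 153.9]
ee_rot: [-0.0, 0.73, 0.683, -0.0]
force: [-0.2, -0.3, 0.4]
grip_width: 0.991
grip_force: 0.0
[321.58373206 191.46411483] [465.13949451 115.95836629]
```

View pics/end.png

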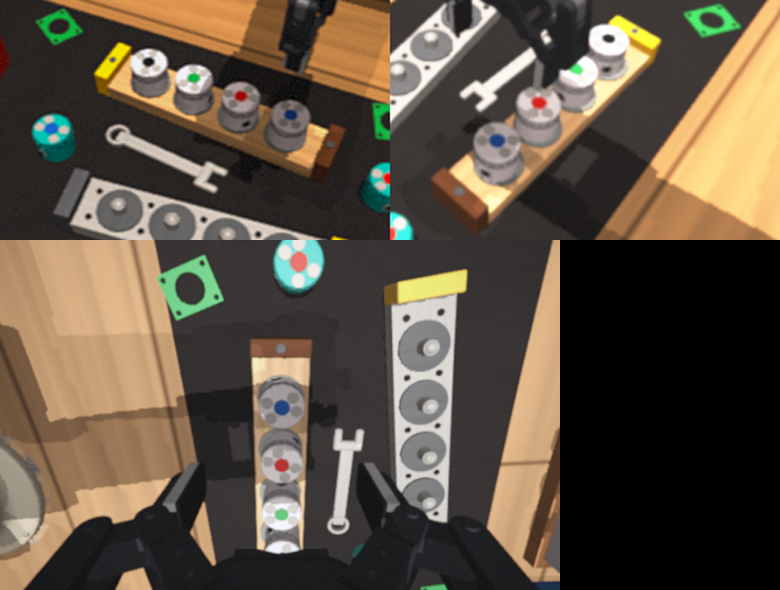

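The final picture shows all four pistons upright and seated on the build rack. From its yellow end, scene panel, they are black (149,62), green (194,77), red (240,96) and blue (290,115). The wash rack is empty and the gripper is clear.

```bash
python3 -c "
from rig import *
print(finish_job())"
```

```text
the job is handed in; nothing more can be done
None
```

The job is handed in at about 45 s of the 102 s allowed: black, green, red and blue stand upright and seated on build posts 1–4 from the yellow end, after a regrip each on green and red while they stood on their wash posts.

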